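Open the filter bay of the bench dust extractor

ROBOT

A 6-joint arm with a two-finger parallel gripper is mounted at the origin on the work surface. World frame = base frame: x ahead of the robot, y to its left, z up, the work surface at z = 0. Lengths are in mm, angles in rad, forces in N, time in s.
With the tool pointing down it reaches from about 300 to 775 mm from the base axis. Payload 14.6 kg.
Tool frame: the origin (TCP) lies at the very end of the fingers, on their centre line; the grasp point (between the pads) lies 19 mm behind it; z points along the fingers, y is the direction in which the jaws open and shut (so a half turn about z gives the same grasp; the last joint's range is limited). The gripper opens to 94 mm and grips with 3 to 60 N. Pads are 16 mm wide; open, the fingers measure 119 mm over their backs; the gripper's body (75 mm by 177 mm) begins 78 mm behind the grasp point.
Start: joints at [-1.334, 0.3, 1.521, -0, 1.321, -0.067], TCP at [164.525, -524.806, 205.446] pointing down, gripper open.
Joint ranges: [-3.03, 3.03], [-0.79, 2.21], [0.23, 2.52], [-1.04, 4.18], [0, 3.07], [-2.55, 2.55]. Speed limits (rad/s): [2.22, 2.22, 2.57, 3.14, 3.14, 3.14].

INTERFACE

Orientations are given as [roll, pitch, yaw] about the fixed x, y, z axes, in that order (R = Rz(yaw) Ry(pitch) Rx(roll)).
In Python, from cell import manip gives the robot as it stands.
- The arm moves only by the shell command python3 -m pendant 'ROWS' [FORCE]. ROWS is JSON, a list of rows, each an object with "claw": the finger opening in m, from 0 to 0.094; "delta_pos": the shift along the tool's x, y, z in m, a list of three; "rotation": the turn, a rotation vector about the tool's x, y, z in rad, a list of three. A call has 1 to 10 rows; each row is the pose to reach, as a shift and turn from the pose measured when the call began, along the tool's axes at that moment; what a row does not reach only later rows make up. A row lasts 1/8 s, in which the tool goes at most 62.5 mm and 10.7 degrees, less where a joint would pass 70% of its speed; a pose out of reach is approached as far as the arm can. A call with a gripper value outside its range is refused whole. The fingers move at their own pace and stop on an object; FORCE is the grip in N (left out, the last holds). Time passes only in rows, so rows that repeat a pose let the fingers close. It gives the time, the measured TCP pose, the force and the opening at its end, in the units of the state.
- manip.read_state(): the state, without advancing time (a new reading comes with each control period).
- manip.camera(name): name is "scene" or "top"; returns the picture (480x640x3 uint8, red, green, blue); there is no depth.
- manip.camera_model(name): a dict with "fx", "fy", "cx", "cy" (pixels), "cam_to_world" (4x4, takes a point from camera to world coordinates). Camera axes: x right, y up, looking along -z (the intrinsics and any distortion apply to the point x, -y, -z); pixel columns grow to the right and rows downward; lengths in mm; the calibration is good to about 2 mm. A picture is of the moment at which its call begins. camera_model takes no time and is no camera call.
- manip.sign_off(): hands the job in, once; it reports no verdict.
The state is a dict: "clock": time; "joints": joint angles; "qd": joint speeds; "effort": joint torques, N m; "eef_pos": TCP position; "eef_rot": TCP orientation; "wrist_force": force on the tool from outside, world axes, zero at the start; "moment": the same for the moment, N m; "finger_gap": finger opening in mm.
Only numpy, scipy, OpenCV 4.12 (cv2) and the standard library are available. Lean on these libraries where they do the work, as an engineer would, in place of code of your own. Each camera call takes 0.05 s, during which the arm holds its last target.

TASK

Open the filter bay of the dust extractor on the bench: press the snap tab of the dark filter cover down with your fingertips, then push the released cover along its rails, off its seat, until the whole filter bay is uncovered. Only press and push, gently, without gripping or forcing anything: do not lift or tip the cover, leave it lying flat between the rails with the tab sprung back up, and leave the jar and the tools around it alone.

Things in the scene. Friction and masses are not known exactly. Their poses are not given: they have to be found in the camera images.
- extractor: Flat grey dust extractor screwed to the bench (all sizes in mm): housing 330 (its x) x 180 (y) x 80 high, feet out to y = +-112, round black hose stub sticking out 46 at its -x end. Origin: centre of the underside; z up; +x is the way the cover is pushed open. Filter bay: opening in the top deck (z = 80), x -150 to -20, y -54 to 54, white pleated filter 20 below the deck.
- cover: Loose dark plastic filter cover, 0.15 to 0.36 kg with its tab: plate 130 (x) x 120 (y) x 4, flat on the deck between the rails. Origin: centre of the plate's underside; axes parallel to the extractor's. Seated at (-73, 0, 80) in the extractor's frame. With its tab it reaches from x = -75 to 65 of its own frame. It slides under 1 to 3 N.
- tab (a joint): Angle of the snap tab (rad): a tongue moulded in the cover's -x end, hinged along y at x = 5, z = 2 of the cover's frame. 0 at rest (up), grows as its free end goes down, limit 0.13; a spring brings it back. Above about 0.06 the cover is released. If the tab is still pressed deep when it reaches the bay's front rim it catches there.
- tab_press (a point): Where to press: on the tab's upper face, 50 behind its hinge line (x = -45, y = 0, z = 4 in the cover's frame at rest). The flat pressing area is 60 wide (y) and reaches from 26 behind this point to 18 ahead of it, up to the thumb ridge. Pressing here takes about 6 N for 0.065 rad (3 down) and about 11 N for the limit (6.5 down).
- thumb_ridge (a point): Top edge, mid-width, of the rear (-x) face of the ridge that stands across the tab: 56 wide (y), 6 thick, 10 high above the tab. Push on this rear face towards +x to slide the cover. It moves with tab and cover. At rest at x = -27, z = 14 in the cover's frame.
- rear_clips (a point): Midway between the two rear hold-down clips, at the height of their tops (z = 90 in the extractor's frame). They reach in from the rails over the cover, |y| above 43, x +-8, undersides at z = 86. Two ears at the tab's free end stand 1.5 behind them and block the cover until the tab is pressed. After 27 of travel the ears are past the clips: the tab then springs up, no more pressing needed.
- bay_rim (a point): Middle of the bay's front (+x) rim, on the deck, (-20, 0, 80) in the extractor's frame. The bay is wholly uncovered when the cover's rear end has passed it: the cover's origin 75 or more beyond this point, a travel of 128 from the seat.
- end_stop (a point): Middle of the stop bar at the end of the rails, top of its face, (149, 0, 90) in the extractor's frame; it stops the cover after 157 of travel. The guide rails run along x, inner faces at y = +-61.5, tops at z = 90. A front pair of clips like the rear ones, x -40 to -22, |y| above 54, also lies over the cover.
- jar: Amber varnish jar with steel lid, 60 across, 85 high, standing on the bench. Origin: centre of the underside. Leave it.
- plane: Brass thumb plane, 62 x 24 x 33, on the bench. Origin: centre of the underside. Leave it.
- spool: Small wooden spool clamp standing upright on the bench, 34 across, 106 high. Origin: centre of the underside. Leave it.
- gouge: Gouge with dark handle lying on the bench, 225 long along its x, handle 24 thick. Origin: under the handle's middle. Leave it.
There are look-alikes about, which are no part of the job. What is shaped like the cover but blue or yellow is not meant.

How it is judged (in metres and radians):
On the way, in this order (a step that is already met when the one before it is completed fails the run):
1. the fingers press the snap tab down, the cover still on its seat (value of joint tab above 0.055 rad and contact force between the fingers and cover above 1 N and x of cover in the frame of extractor below -0.065 m), for 0.05 s.
2. the cover is pushed off its seat, the filter bay uncovered (x of cover in the frame of extractor above 0.05 m), for 0.1 s.
At the end, for the whole second after the job is handed in: The cover lies at rest and flat on the deck between the rails (within 3 mm in height, 0.04 rad of level), its rear edge past the bay's front rim or within 5 mm of it, and the tab has sprung back up (below 0.03 rad) (x of cover in the frame of extractor above 0.05 m and z of cover in the frame of extractor between 0.077 and 0.083 m and angle between cover's own z axis and vertical below 0.04 rad and value of joint tab below 0.03 rad and linear speed of cover below 0.01 m/s); the robot touches nothing.
It fails at once if the cover is lifted more than 10 mm or tipped (z of cover in the frame of extractor above 0.09 m or angle between cover's own z axis and vertical above 0.12 rad).
It fails at once if the cover or its tab is forced or gripped (more than 45 N from the fingers) (contact force between the fingers and cover above 45 N).
It fails at once if the jar, the thumb plane, the spool clamp or the gouge is moved more than 20 mm or tipped (distance of any of jar, plane, spool, gouge from where it was at the start of the episode above 0.02 m or angle between any of jar, plane, spool, gouge's own z axis and vertical above 0.3 rad).
It also fails if it takes over 38 s, if anything falls off the work surface, if the arm or the gripper's body presses on something with over 40 N, if the wrist force passes 120 N, or if a joint passes its speed limit or range.

## Working session

There is one attempt and no reset: what is moved stays moved. The work goes in short steps, Python scripts to look and compute and a shell command to move; the robot and the scene stay as the last step left them, time stands still between calls to the robot, and variables do not carry over. Pictures are saved under pics/ and viewed, and the job is handed in when it is done.

```bash
ls; mkdir -p pics
python3 - <<'E'
from cell import manip
import cv2
print(manip.read_state())
for n in("scene","top"):
    cv2.imwrite(f"pics/{n}0.png",manip.camera(n)[:,:,::-1]); print(n,manip.camera_model(n))
E
```

```text
pics
{'clock': 0.0, 'joints': array([-1.33354988e+00,  3.00487230e-01,  1.52154470e+00, -2.94307957e-05,
        1.32072337e+00, -6.66189958e-02]), 'qd': array([ 3.50192664e-04, -4.14136785e-04,  5.80351957e-04, -9.83510753e-05,
       -5.95684760e-04,  2.02699832e-05]), 'effort': array([-1.64290061e-03, -5.31811845e+01, -3.52738380e+01,  7.07996939e-02,
        2.44465994e-02, -1.35130986e-04]), 'eef_pos': array([ 164.48572944, -524.56081964,  204.89287879]), 'eef_rot': array([-3.14043068e+00, -4.89538302e-05,  3.03872714e-01]), 'wrist_force': array([ 0.07647566,  0.03432657, -0.21054619]), 'moment': array([-0.03886421,  0.0377198 , -0.01509387]), 'finger_gap': 94.01080791599489}
scene {'fx': 495.29728851247955, 'fy': 495.29728851247955, 'cx': 324.03008349345833, 'cy': 235.91375530814528, 'cam_to_world': array([[-8.44170029e-01, -4.36083946e-01,  3.11781582e-01,
         8.53730578e+02],
       [ 5.36000713e-01, -6.96331090e-01,  4.77311480e-01,
         4.97888542e+02],
       [ 8.95533505e-03,  5.70047196e-01,  8.21563142e-01,
         8.90363771e+02],
       [ 0.00000000e+00,  0.00000000e+00,  0.00000000e+00,
         1.00000000e+00]])}
top {'fx': 610.2748953210585, 'fy': 610.2748953210585, 'cx': 316.73957287929005, 'cy': 244.73528943424347, 'cam_to_world': array([[ 2.35895339e-02,  9.86846413e-01, -1.59930269e-01,
         3.39360112e+02],
       [-9.99619958e-01,  2.55659327e-02,  1.03112439e-02,
         2.83208704e+01],
       [ 1.42643805e-02,  1.59626251e-01,  9.87074459e-01,
         1.24192789e+03],
       [ 0.00000000e+00,  0.00000000e+00,  0.00000000e+00,
         1.00000000e+00]])}
```

View pics/scene0.png

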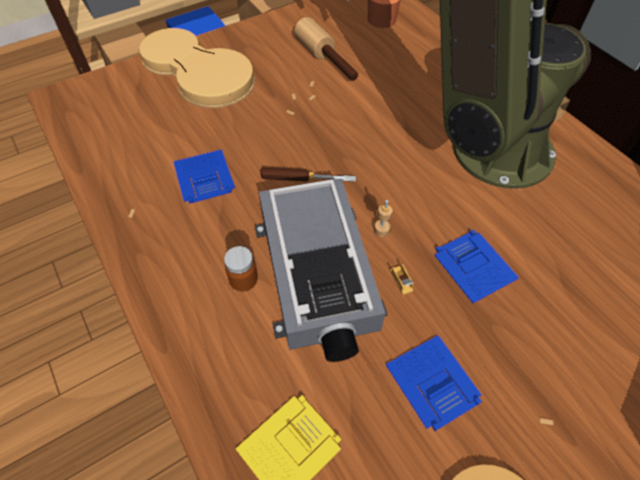

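View pics/top0.png

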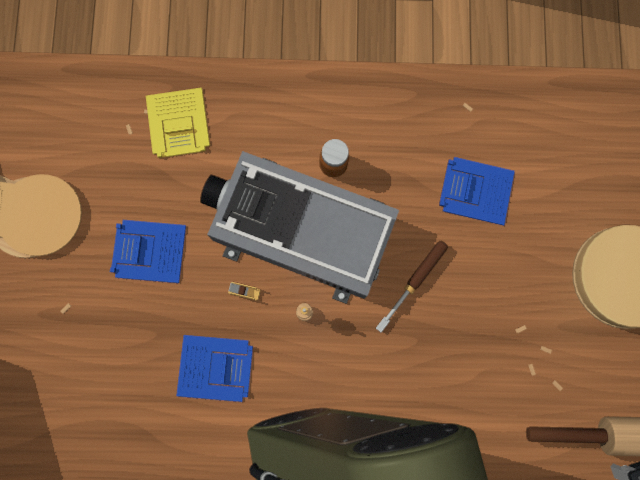

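The dark cover is on the grey extractor: about (262,212) in the top view and (328,282) in the scene view. The look-alikes in the top view are blue at (149,252), (215,368) and (478,191), and yellow at (178,123). They are the wrong colour and lie loose on the bench, so the dark one is the cover meant. I'll confirm it in an enlarged crop.

Run:
```python
import cv2
a=cv2.imread("pics/top0.png")[140:310,190:410]
cv2.imwrite("pics/top0c.png",cv2.resize(a,None,fx=3.5,fy=3.5,interpolation=cv2.INTER_CUBIC))
a=cv2.imread("pics/scene0.png")[165:370,220:420]
cv2.imwrite("pics/scene0c.png",cv2.resize(a,None,fx=2.9,fy=2.9,interpolation=cv2.INTER_CUBIC))
```

```text
(no output)
```

View pics/top0c.png

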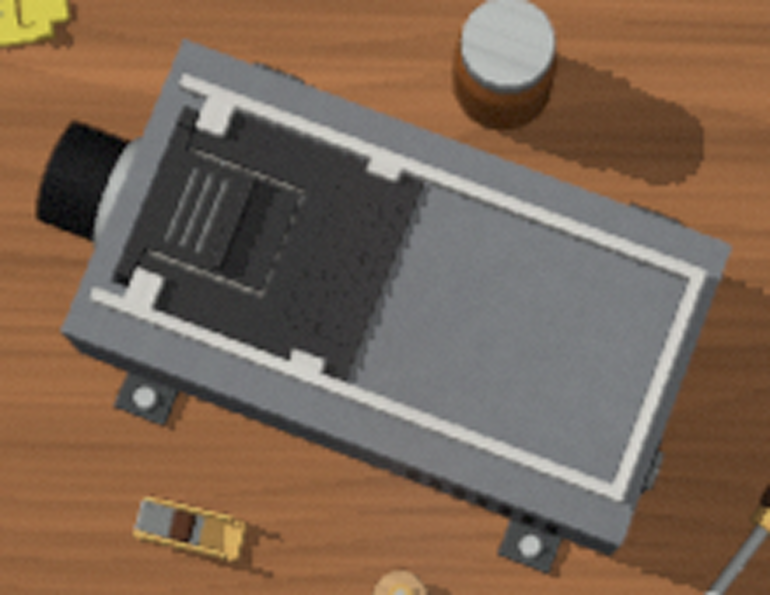

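View pics/scene0c.png

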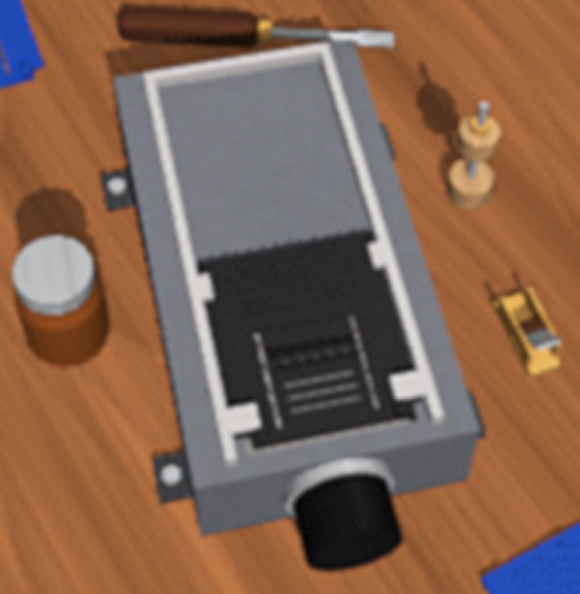

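The crop confirms it. The dark cover lies between the white rails with its tab at the hose end, three light grip lines at crop (195,210) and the ridge at about (235,220). Next I'll measure the extractor pose from the white rails at z=90 in both views.

```bash
cat > h.py <<'E'
import numpy as np, cv2
from cell import manip
def rays(n,uv):
    m=manip.camera_model(n);T=m["cam_to_world"];uv=np.atleast_2d(np.asarray(uv,float))
    d=np.c_[(uv[:,0]-m["cx"])/m["fx"],-(uv[:,1]-m["cy"])/m["fy"],-np.ones(len(uv))]@T[:3,:3].T
    return T[:3,3],d
def plane(n,uv,z):
    o,d=rays(n,uv); return o+d*((z-o[2])/d[:,2])[:,None]
def proj(n,P):
    m=manip.camera_model(n);T=m["cam_to_world"];c=(np.atleast_2d(P)-T[:3,3])@T[:3,:3]
    return np.c_[m["cx"]+m["fx"]*c[:,0]/-c[:,2],m["cy"]+m["fy"]*c[:,1]/c[:,2]]
E
python3 - <<'E'
from h import *
for n,(x0,y0,x1,y1) in dict(top=(205,145,410,310),scene=(255,170,395,330)).items():
    a=cv2.imread(f"pics/{n}0.png")[y0:y1,x0:x1].astype(int)
    m=((a.min(2)>165)&(a.max(2)-a.min(2)<40)).astype(np.uint8)
    k,l,s,c=cv2.connectedComponentsWithStats(m); i=1+np.argmax(s[1:,4]); print(n,sorted(s[1:,4])[-4:])
    # join comps >100
    v,u=np.where(np.isin(l,[j for j in range(1,k) if s[j,4]>60]))
    P=plane(n,np.c_[u+x0,v+y0],90)[:,:2].astype(np.float32)
    (cx,cy),(w,h),ang=cv2.minAreaRect(P); print(n,cx,cy,w,h,ang)
    cv2.imwrite(f"pics/m_{n}.png",cv2.resize(m*255,None,fx=3,fy=3))
# clicked: top crop deck corners & rail inner corners
def cl(X): return (np.array(X)+.5)/3.5-.5+[190,140]
D=plane("top",cl([(185,42),(730,248),(614,545),(65,333)]),80)[:,:2]
def fit(M,W):
    M=np.array(M,float);mc=M.mean(0);wc=W.mean(0);A=(M-mc).T@(W-wc);t=np.arctan2(A[0,1]-A[1,0],A[0,0]+A[1,1])
    R=np.array([[np.cos(t),-np.sin(t)],[np.sin(t),np.cos(t)]]);return t,wc-R@mc,(W-((M-mc)@R.T+wc)).round(1)
print(fit([(-165,90),(165,90),(165,-90),(-165,-90)],D))
R=plane("top",cl([(691,280),(611,486)]),90)[:,:2]; print(fit([(149,61.5),(149,-61.5)],R))
E
```

```text
top [np.int32(21), np.int32(36), np.int32(409), np.int32(1509)]
top 620.3531494140625 25.574600219726562 309.9854736328125 239.36045837402344 70.35723114013672
scene [np.int32(16), np.int32(67), np.int32(79), np.int32(1466)]
scene 553.8071899414062 56.797210693359375 344.1500244140625 183.79649353027344 70.19282531738281
(np.float64(-1.9163633271796083), array([570.81151719,  43.43810465]), array([[-1.4, -1.1],
       [-0.2,  1.2],
       [ 2.1,  3.1],
       [-0.4, -3.2]]))
(np.float64(-1.9272462463731164), array([572.9772949 ,  42.90968987]), array([[-0.1,  0. ],
       [ 0.1, -0. ]]))
```

Run:
```python
from h import *
for n,(x0,y0,x1,y1) in dict(top=(205,145,410,310),scene=(255,170,395,330)).items():
    a=cv2.imread(f"pics/{n}0.png")[y0:y1,x0:x1].astype(int)
    m=((a.min(2)>150)&(a.max(2)-a.min(2)<40)).astype(np.uint8)
    k,l,s,c=cv2.connectedComponentsWithStats(m); i=1+np.argmax(s[1:,4])
    v,u=np.where(l==i)
    P=plane(n,np.c_[u+x0,v+y0],90)[:,:2].astype(np.float32)
    (cx,cy),(w,h),ang=cv2.minAreaRect(P); print(n,cx,cy,w,h,ang)
    for yaw in [np.radians(ang-180)]:
        ex=np.array([np.cos(yaw),np.sin(yaw)]);ey=np.array([-ex[1],ex[0]]);q=P@np.c_[ex,ey]
        # inner edge of stop bar along mid rows
        ym=(q[:,1].max()+q[:,1].min())/2
        b=q[abs(q[:,1]-ym)<40]; 
        print(" bar x range",b[:,0].min(),b[:,0].max()," y range",q[:,1].min(),q[:,1].max(),"x",q[:,0].min(),q[:,0].max(),"origin from bar inner-149",ex*(b[:,0].min()-149)+ey*ym, "yaw",yaw)
```

```text
top 572.0990600585938 42.849281311035156 311.4068298339844 137.0264892578125 70.36693572998047
 bar x range -84.52259715606218 -76.87727593490406  y range 455.9289584086362 592.9554501446379 x -388.28407464259 -76.87727593490406 origin from bar inner-149 [572.41554362  43.7364199 ] yaw -1.9134579405623944
scene 573.0549926757812 43.015411376953125 315.1552429199219 139.00680541992188 70.3520736694336
 bar x range -90.54396780718403 -75.64655974607079  y range 455.72288096544713 594.729686864249 x -390.7721903288164 -75.61696469921112 origin from bar inner-149 [575.18991944  48.99508551] yaw -1.9137173324525683
```

Both views agree: yaw is about -1.913 and the origin about (572.5, 43.3). The tab press point is then near (612, 154, 84), and the push direction is (-0.336, -0.942). I'll turn the tool to yaw 1.228, so tool -x is the push direction, with the fingers closed and the approach kept high.

```bash
python3 -m pendant '[{"claw":0,"delta_pos":[0.047,-0.0385,0],"rotation":[0,0,-0.09]},{"claw":0,"delta_pos":[0.094,-0.077,0],"rotation":[0,0,-0.18]},{"claw":0,"delta_pos":[0.141,-0.1155,0],"rotation":[0,0,-0.28]},{"claw":0,"delta_pos":[0.188,-0.154,0],"rotation":[0,0,-0.37]},{"claw":0,"delta_pos":[0.235,-0.1925,0],"rotation":[0,0,-0.46]},{"claw":0,"delta_pos":[0.282,-0.231,0],"rotation":[0,0,-0.55]},{"claw":0,"delta_pos":[0.329,-0.2695,0],"rotation":[0,0,-0.65]},{"claw":0,"delta_pos":[0.376,-0.308,0],"rotation":[0,0,-0.74]},{"claw":0,"delta_pos":[0.423,-0.3465,0],"rotation":[0,0,-0.83]},{"claw":0,"delta_pos":[0.47,-0.385,0],"rotation":[0,0,-0.924]}]'
cat > t.py <<'E'
from h import *
import sys
YAW=-1.9135; O=np.array([572.5,43.3]);ex=np.array([np.cos(YAW),np.sin(YAW)]);ey=np.array([-ex[1],ex[0]])
def ext():
    s=manip.read_state();p=s["eef_pos"];d=p[:2]-O
    from scipy.spatial.transform import Rotation as Ro
    R=Ro.from_euler("xyz",s["eef_rot"]).as_matrix()
    return s,np.array([d@ex,d@ey,p[2]]),R
def show(target=None):
    s,q,R=ext(); print("t",round(s["clock"],2),"ext",q.round(1),"rot",s["eef_rot"].round(4),"F",s["wrist_force"].round(1),"Fx_ext",round(s["wrist_force"][:2]@ex,1),"gap",round(s["finger_gap"],1))
    if target is not None:
        w=np.r_[O+ex*target[0]+ey*target[1],target[2]]
        print("delta tool mm",(R.T@(w-s["eef_pos"])).round(1), "yaw turn about tool z",round(-(1.2281-s["eef_rot"][2]),4))
if __name__=="__main__":
    a=list(map(float,sys.argv[1:])); show(a or None)
E
python3 t.py -118 0 130
```

```text
clock: 1.35
eef_pos: [498.5, -14.7, 205.3]
eef_rot: [-3.141, -0.001, 1.231]
wrist_force: [-0.2, -0.5, 0.8]
finger_gap: 0.4
t 1.35 ext [ 79.5 -50.2 205.3] rot [-3.141e+00 -7.000e-04  1.231e+00] F [-0.2 -0.5  0.8] Fx_ext 0.5 gap 0.4
delta tool mm [197.3  50.8  75.4] yaw turn about tool z 0.0029
```

```bash
python3 -m pendant '[{"claw":0,"delta_pos":[0.05,0.013,0],"rotation":[0,0,0.003]},{"claw":0,"delta_pos":[0.1,0.026,0.01],"rotation":[0,0,0.003]},{"claw":0,"delta_pos":[0.15,0.039,0.03],"rotation":[0,0,0.003]},{"claw":0,"delta_pos":[0.18,0.047,0.05],"rotation":[0,0,0.003]},{"claw":0,"delta_pos":[0.1975,0.051,0.075],"rotation":[0,0,0.003]},{"claw":0,"delta_pos":[0.1975,0.051,0.0855],"rotation":[0,0,0.003]},{"claw":0,"delta_pos":[0.1975,0.051,0.0855],"rotation":[0,0,0.003]}]'
python3 t.py -118 0 95
python3 - <<'E'
from h import *
from t import *
for n in("scene","top"):
    im=manip.camera(n)[:,:,::-1].copy()
    s,q,R=ext()
    c=proj(n,[s["eef_pos"]])[0]; print(n,c)
    # predicted tab press point and ridge
    for X,Y,z in [(-118,0,84),(-100,28,94),(-100,-28,94),(-144,30,84),(-144,-30,84)]:
        p=proj(n,[np.r_[O+ex*X+ey*Y,z]])[0]; print((X,Y,z),p.round(1))
    x,y=int(c[0])-60,int(c[1])-50
    cv2.imwrite(f"pics/{n}1.png",cv2.resize(im[y:y+100,x:x+120],None,fx=6,fy=6,interpolation=cv2.INTER_CUBIC)); print(x,y)
E
```

```text
clock: 2.22
eef_pos: [611.9, 154.0, 119.5]
eef_rot: [-3.14, -0.0, 1.228]
wrist_force: [1.0, -0.4, -0.7]
finger_gap: 0.2
t 2.23 ext [-1.175e+02 -1.000e-01  1.195e+02] rot [-3.1399 -0.      1.2277] F [ 1.  -0.4 -0.7] Fx_ext 0.1 gap 0.2
delta tool mm [ 0.5  0.1 24.5] yaw turn about tool z -0.0004
scene [331.15808959 289.33808714]
(-118, 0, 84) [331.  299.2]
(-100, 28, 94) [313.8 290.9]
(-100, -28, 94) [343.7 285.1]
(-144, 30, 84) [317.9 315.2]
(-144, -30, 84) [350.5 308.6]
271 239
top [244.96844114 194.84895527]
(-118, 0, 84) [246.6 199.6]
(-100, 28, 94) [260.2 188.5]
(-100, -28, 94) [249.3 215. ]
(-144, 30, 84) [240. 181.]
(-144, -30, 84) [228.4 209. ]
184 144
```

View pics/scene1.png

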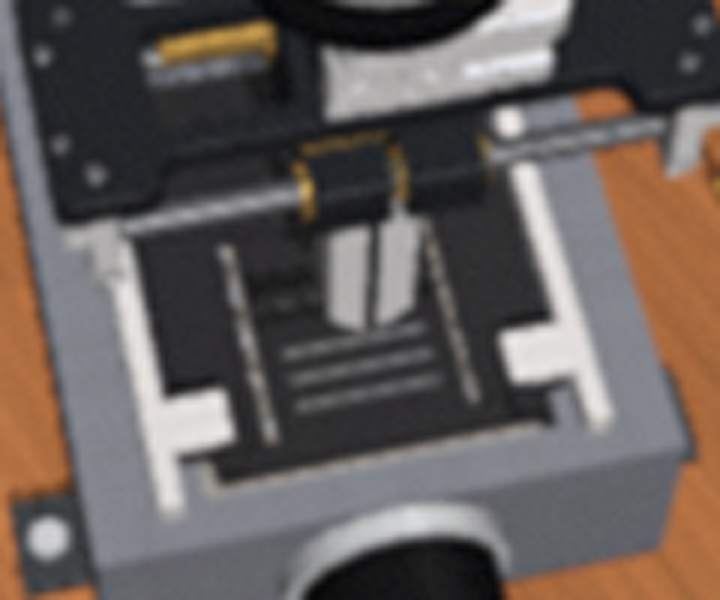

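Run:
```python
from h import *
from t import *
a=cv2.imread("pics/scene0.png")[239:339,271:391];a=cv2.convertScaleAbs(cv2.resize(a,None,fx=6,fy=6,interpolation=cv2.INTER_CUBIC),alpha=1.8,beta=20)
for X,Y,z in [(-118,0,84),(-100,28,94),(-100,-28,94),(-144,30,84),(-144,-30,84)]:
    p=(proj("scene",[np.r_[O+ex*X+ey*Y,z]])[0]-[271,239]+.5)*6-.5
    cv2.circle(a,tuple(p.round().astype(int)),4,(0,0,255),1)
cv2.imwrite("pics/ov.png",a)
```

```text
(no output)
```

View pics/ov.png

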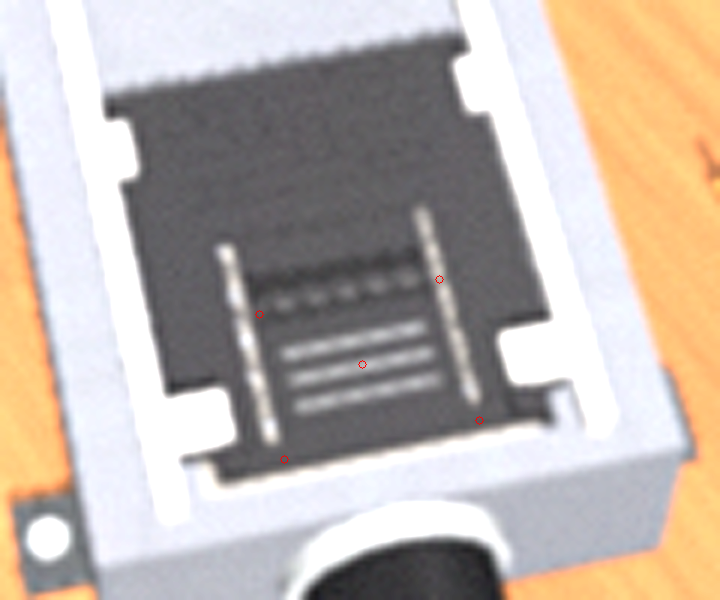

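The overlay matches: the predicted press point falls on the middle grip line at (362,364), and the ridge marks fall on the ridge edge. The fingers hang above the ridge-side of the pad in this view, as expected at 35 mm up. I'll descend now and feel for contact.

```bash
python3 -m pendant '[{"claw":0,"delta_pos":[0.0005,0,0.015],"rotation":[0,0,0]},{"claw":0,"delta_pos":[0.0005,0,0.028],"rotation":[0,0,0]},{"claw":0,"delta_pos":[0.0005,0,0.032],"rotation":[0,0,0]},{"claw":0,"delta_pos":[0.0005,0,0.032],"rotation":[0,0,0]}]'
python3 t.py -118 0 84
python3 -m pendant '[{"claw":0,"delta_pos":[0,0,0.002],"rotation":[0,0,0]},{"claw":0,"delta_pos":[0,0,0.0025],"rotation":[0,0,0]}]'; python3 t.py -118 0 84
```

```text
clock: 2.82
eef_pos: [612.6, 154.4, 88.7]
eef_rot: [-3.141, -0.001, 1.227]
wrist_force: [-0.2, -0.4, 0.1]
finger_gap: 0.5
t 2.83 ext [-118.1    0.4   88.7] rot [-3.1415e+00 -1.0000e-03  1.2273e+00] F [-0.2 -0.4  0.1] Fx_ext 0.4 gap 0.5
delta tool mm [-0.1 -0.4  4.7] yaw turn about tool z -0.0008
clock: 3.08
eef_pos: [612.7, 154.4, 86.3]
eef_rot: [3.141, -0.001, 1.227]
wrist_force: [-0.3, 0.4, 0.0]
finger_gap: 0.4
t 3.08 ext [-118.2    0.5   86.3] rot [ 3.1414e+00 -1.1000e-03  1.2273e+00] F [-0.3  0.4  0. ] Fx_ext -0.3 gap 0.4
delta tool mm [-0.2 -0.5  2.3] yaw turn about tool z -0.0008
```

```bash
python3 -m pendant '[{"claw":0,"delta_pos":[0,0,0.0015],"rotation":[0,0,0]},{"claw":0,"delta_pos":[0,0,0.003],"rotation":[0,0,0]},{"claw":0,"delta_pos":[0,0,0.003],"rotation":[0,0,0]}]'; python3 t.py -118 0 80.5
python3 -m pendant '[{"claw":0,"delta_pos":[0,0,0.0015],"rotation":[0,0,0]},{"claw":0,"delta_pos":[0,0,0.0015],"rotation":[0,0,0]}]'; python3 t.py -118 0 80.5
```

```text
clock: 3.45
eef_pos: [612.8, 154.5, 83.5]
eef_rot: [3.141, -0.001, 1.227]
wrist_force: [-0.0, 0.3, 2.6]
finger_gap: 0.3
t 3.45 ext [-118.2    0.6   83.5] rot [ 3.1412e+00 -1.3000e-03  1.2273e+00] F [-0.   0.3  2.6] Fx_ext -0.2 gap 0.3
delta tool mm [-0.3 -0.6  3. ] yaw turn about tool z -0.0008
clock: 3.7
eef_pos: [612.9, 154.5, 82.2]
eef_rot: [3.141, -0.001, 1.227]
wrist_force: [-2.1, -0.0, 5.0]
finger_gap: 0.7
t 3.7 ext [-118.3    0.6   82.2] rot [ 3.1409e+00 -1.5000e-03  1.2273e+00] F [-2.1 -0.   5. ] Fx_ext 0.7 gap 0.7
delta tool mm [-0.3 -0.6  1.7] yaw turn about tool z -0.0008
```

```bash
python3 -m pendant '[{"claw":0,"delta_pos":[0,0,0.0014],"rotation":[0,0,0]},{"claw":0,"delta_pos":[0,0,0.0016],"rotation":[0,0,0]},{"claw":0,"delta_pos":[0,0,0.0016],"rotation":[0,0,0]}]'; python3 t.py -108 0 80.6
```

```text
clock: 4.08
eef_pos: [612.9, 154.5, 81.0]
eef_rot: [3.141, -0.002, 1.227]
wrist_force: [-3.2, -0.4, 6.6]
finger_gap: -0.0
t 4.08 ext [-118.3    0.7   81. ] rot [ 3.1407e+00 -1.5000e-03  1.2274e+00] F [-3.2 -0.4  6.6] Fx_ext 1.4 gap -0.0
delta tool mm [-10.3  -0.7   0.4] yaw turn about tool z -0.0007
```

```bash
python3 -m pendant '[{"claw":0,"delta_pos":[0,-0.0005,0.001],"rotation":[0,0,0]},{"claw":0,"delta_pos":[0,-0.0007,0.001],"rotation":[0,0,0]}]'; python3 t.py -108 0 80.2
python3 -m pendant '[{"claw":0,"delta_pos":[-0.002,0,0],"rotation":[0,0,0]},{"claw":0,"delta_pos":[-0.004,0,0],"rotation":[0,0,0]},{"claw":0,"delta_pos":[-0.006,0,0],"rotation":[0,0,0]}]'; python3 t.py -108 0 80.2
```

```text
clock: 4.32
eef_pos: [612.8, 154.6, 80.8]
eef_rot: [3.139, -0.002, 1.227]
wrist_force: [-0.5, -1.5, 7.4]
finger_gap: 0.4
t 4.33 ext [-118.3    0.6   80.8] rot [ 3.1392e+00 -1.9000e-03  1.2273e+00] F [-0.5 -1.5  7.4] Fx_ext 1.6 gap 0.4
delta tool mm [-10.3  -0.5   0.6] yaw turn about tool z -0.0008
clock: 4.7
eef_pos: [611.5, 149.6, 81.7]
eef_rot: [3.137, -0.004, 1.227]
wrist_force: [2.1, 3.3, 6.4]
finger_gap: 0.5
t 4.7 ext [-113.2    1.    81.7] rot [ 3.1373 -0.004   1.2275] F [2.1 3.3 6.4] Fx_ext -3.8 gap 0.5
delta tool mm [-5.2 -1.   1.4] yaw turn about tool z -0.0006
```

```bash
python3 -m pendant '[{"claw":0,"delta_pos":[0,-0.001,0.0015],"rotation":[0,0,0]},{"claw":0,"delta_pos":[0,-0.001,0.0028],"rotation":[0,0,0]},{"claw":0,"delta_pos":[0,-0.001,0.0028],"rotation":[0,0,0]}]'; python3 t.py -108 0 80.2
```

```text
clock: 5.08
eef_pos: [611.4, 149.7, 79.9]
eef_rot: [3.135, -0.005, 1.227]
wrist_force: [0.2, -1.7, 10.5]
finger_gap: 0.2
t 5.08 ext [-113.3    0.9   79.9] rot [ 3.1348 -0.0048  1.2274] F [ 0.2 -1.7 10.5] Fx_ext 1.5 gap 0.2
delta tool mm [-5.3 -0.9 -0.3] yaw turn about tool z -0.0007
```

```bash
python3 -m pendant '[{"claw":0,"delta_pos":[-0.003,0,0.0014],"rotation":[0,0,0]},{"claw":0,"delta_pos":[-0.006,0,0.0014],"rotation":[0,0,0]},{"claw":0,"delta_pos":[-0.009,0,0.0014],"rotation":[0,0,0]}]'; python3 t.py -80 0 80.2
```

```text
clock: 5.45
eef_pos: [609.5, 142.1, 79.9]
eef_rot: [3.132, -0.008, 1.228]
wrist_force: [2.0, 6.1, 9.4]
finger_gap: 0.7
t 5.45 ext [-105.5    1.6   79.9] rot [ 3.132  -0.0077  1.2277] F [2.  6.1 9.4] Fx_ext -6.4 gap 0.7
delta tool mm [-25.5  -1.6  -0.6] yaw turn about tool z -0.0004
```

```bash
cat >> t.py <<'E'
    from scipy.spatial.transform import Rotation as Ro
    s,q,R=ext(); print("rotvec",Ro.from_matrix(R.T@Ro.from_euler("xyz",[np.pi,0,1.2281]).as_matrix()).as_rotvec().round(4))
E
python3 -m pendant '[{"claw":0,"delta_pos":[-0.003,-0.001,0.0012],"rotation":[0,0,0]},{"claw":0,"delta_pos":[-0.006,-0.0015,0.0012],"rotation":[0,0,0]},{"claw":0,"delta_pos":[-0.01,-0.0015,0.0012],"rotation":[0,0,0]}]'; python3 t.py -80 0 80.2
python3 - <<'E'
from h import *
cv2.imwrite("pics/s2.png",cv2.resize(manip.camera("scene")[220:350,250:400,::-1],None,fx=4.5,fy=4.5,interpolation=cv2.INTER_CUBIC))
E
```

```text
clock: 5.82
eef_pos: [605.8, 134.1, 80.0]
eef_rot: [3.129, -0.01, 1.228]
wrist_force: [2.6, 5.4, 9.1]
finger_gap: 0.3
t 5.83 ext [-96.7   0.9  80. ] rot [ 3.1291 -0.0105  1.228 ] F [2.6 5.4 9.1] Fx_ext -5.9 gap 0.3
delta tool mm [-16.7  -0.9  -0.4] yaw turn about tool z -0.0001
rotvec [ 0.0125 -0.0105 -0.0002]
```

View pics/s2.png

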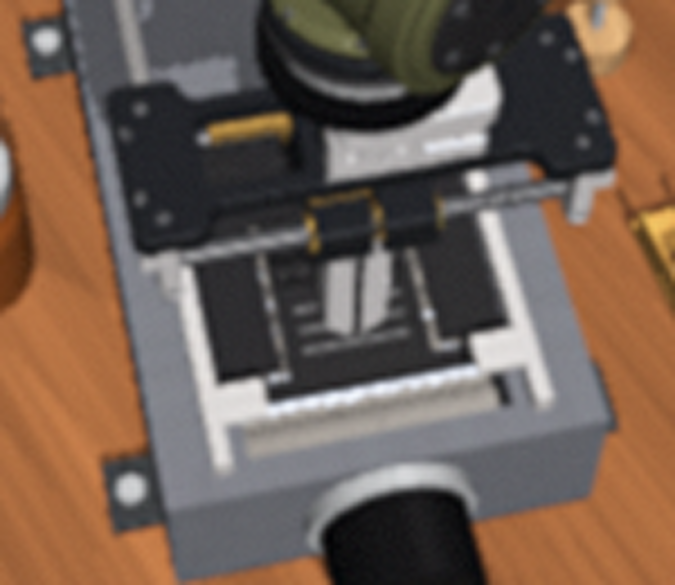

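The cover is sliding: the filter shows behind its rear edge at (370,420) and the ears are under the clips. I'll keep pressing and pushing.

```bash
python3 -m pendant '[{"claw":0,"delta_pos":[-0.004,-0.001,0.001],"rotation":[0.006,-0.005,0]},{"claw":0,"delta_pos":[-0.008,-0.001,0.001],"rotation":[0.012,-0.01,0]},{"claw":0,"delta_pos":[-0.012,-0.001,0.001],"rotation":[0.012,-0.01,0]},{"claw":0,"delta_pos":[-0.016,-0.001,0.001],"rotation":[0.012,-0.01,0]},{"claw":0,"delta_pos":[-0.02,-0.001,0.001],"rotation":[0.012,-0.01,0]},{"claw":0,"delta_pos":[-0.023,-0.001,0.001],"rotation":[0.012,-0.01,0]}]'; python3 t.py -73 0 80.2
```

```text
clock: 6.62
eef_pos: [598.1, 113.1, 80.0]
eef_rot: [3.138, -0.003, 1.228]
wrist_force: [2.1, 5.5, 8.8]
finger_gap: 1.0
t 6.62 ext [-74.3   0.6  80. ] rot [ 3.1385e+00 -2.9000e-03  1.2278e+00] F [2.1 5.5 8.8] Fx_ext -5.9 gap 1.0
delta tool mm [-1.3 -0.6 -0.2] yaw turn about tool z -0.0003
rotvec [ 0.0031 -0.0029 -0.0003]
```

```bash
python3 -m pendant '[{"claw":0,"delta_pos":[-0.004,0,0.001],"rotation":[0.003,-0.003,0]},{"claw":0,"delta_pos":[-0.008,0,0.001],"rotation":[0.003,-0.003,0]},{"claw":0,"delta_pos":[-0.008,0,-0.002],"rotation":[0.003,-0.003,0]},{"claw":0,"delta_pos":[-0.008,0,-0.0045],"rotation":[0.003,-0.003,0]},{"claw":0,"delta_pos":[-0.008,0,-0.007],"rotation":[0.003,-0.003,0]},{"claw":0,"delta_pos":[-0.008,0,-0.007],"rotation":[0.003,-0.003,0]}]'; python3 t.py -40 0 87
python3 - <<'E'
from h import *
cv2.imwrite("pics/s3.png",cv2.resize(manip.camera("scene")[220:350,250:400,::-1],None,fx=4.5,fy=4.5,interpolation=cv2.INTER_CUBIC))
E
```

```text
clock: 7.38
eef_pos: [595.2, 105.5, 86.8]
eef_rot: [-3.141, 0.0, 1.228]
wrist_force: [0.1, -0.1, -0.1]
finger_gap: 0.4
t 7.38 ext [-66.2   0.5  86.8] rot [-3.1413e+00  3.0000e-04  1.2278e+00] F [ 0.1 -0.1 -0.1] Fx_ext 0.0 gap 0.4
delta tool mm [-26.2  -0.5  -0.2] yaw turn about tool z -0.0003
rotvec [-0.0003  0.0003 -0.0003]
```

View pics/s3.png

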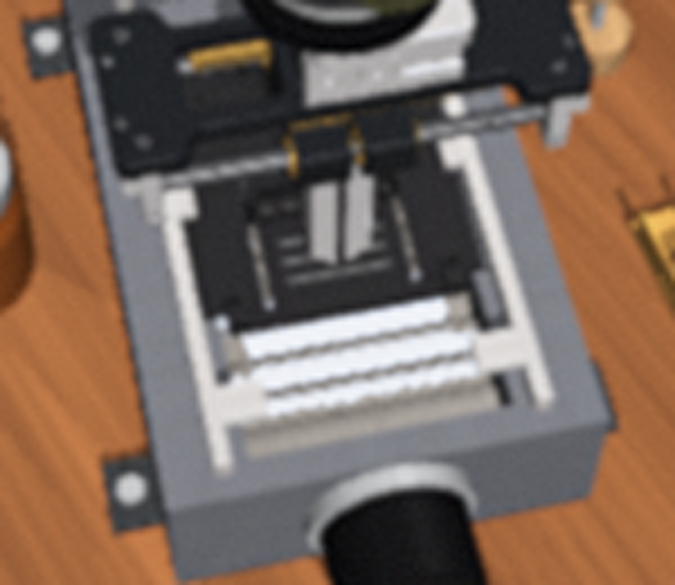

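The ears are well past the clips and the tab is up again, with its rear edge flush at (340,310). The finger tip is about 3 mm above the tab, still behind the ridge. I'll push on against the ridge face only.

```bash
python3 -m pendant '[{"claw":0,"delta_pos":[-0.003,-0.0005,0],"rotation":[0,0,0]},{"claw":0,"delta_pos":[-0.007,-0.0005,0],"rotation":[0,0,0]},{"claw":0,"delta_pos":[-0.012,-0.0005,0],"rotation":[0,0,0]},{"claw":0,"delta_pos":[-0.018,-0.0005,0],"rotation":[0,0,0]},{"claw":0,"delta_pos":[-0.024,-0.0005,0],"rotation":[0,0,0]},{"claw":0,"delta_pos":[-0.03,-0.0005,0],"rotation":[0,0,0]},{"claw":0,"delta_pos":[-0.036,-0.0005,0],"rotation":[0,0,0]},{"claw":0,"delta_pos":[-0.042,-0.0005,0],"rotation":[0,0,0]},{"claw":0,"delta_pos":[-0.047,-0.0005,0],"rotation":[0,0,0]},{"claw":0,"delta_pos":[-0.05,-0.0005,0],"rotation":[0,0,0]}]'; python3 t.py 30 0 87
python3 - <<'E'
from h import *
cv2.imwrite("pics/s4.png",cv2.resize(manip.camera("scene")[180:330,250:400,::-1],None,fx=4,fy=4,interpolation=cv2.INTER_CUBIC))
E
```

```text
clock: 8.68
eef_pos: [577.8, 58.3, 86.7]
eef_rot: [-3.141, 0.0, 1.228]
wrist_force: [-0.3, 1.0, 0.0]
finger_gap: 0.6
t 8.68 ext [-15.9  -0.   86.7] rot [-3.1413e+00  4.0000e-04  1.2276e+00] F [-0.3  1.   0. ] Fx_ext -0.9 gap 0.6
delta tool mm [-45.9   0.   -0.3] yaw turn about tool z -0.0005
rotvec [-0.0003  0.0004 -0.0005]
```

View pics/s4.png

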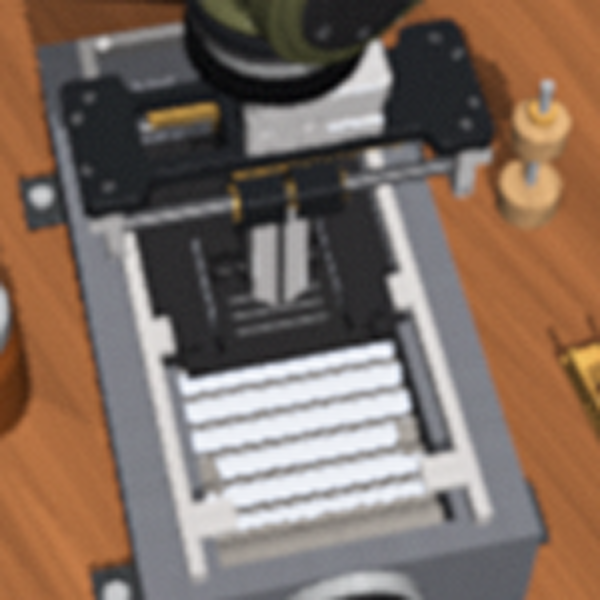

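The cover slides straight under about 1 N, with its rear edge now at (290,365). I'll do the last stretch to about 138 mm of travel.

```bash
python3 -m pendant '[{"claw":0,"delta_pos":[-0.005,0,0],"rotation":[0,0,0]},{"claw":0,"delta_pos":[-0.011,0,0],"rotation":[0,0,0]},{"claw":0,"delta_pos":[-0.017,0,0],"rotation":[0,0,0]},{"claw":0,"delta_pos":[-0.023,0,0],"rotation":[0,0,0]},{"claw":0,"delta_pos":[-0.029,0,0],"rotation":[0,0,0]},{"claw":0,"delta_pos":[-0.035,0,0],"rotation":[0,0,0]},{"claw":0,"delta_pos":[-0.04,0,0],"rotation":[0,0,0]},{"claw":0,"delta_pos":[-0.044,0,0],"rotation":[0,0,0]},{"claw":0,"delta_pos":[-0.046,0,0],"rotation":[0,0,0]},{"claw":0,"delta_pos":[-0.046,0,0],"rotation":[0,0,0]}]'; python3 t.py 30 0 87
python3 -m pendant '[{"claw":0,"delta_pos":[0.004,0,-0.001],"rotation":[0,0,0]},{"claw":0,"delta_pos":[0.006,0,-0.02],"rotation":[0,0,0]},{"claw":0,"delta_pos":[0.04,0,-0.06],"rotation":[0,0,0]},{"claw":0,"delta_pos":[0.08,0,-0.1],"rotation":[0,0,0]},{"claw":0,"delta_pos":[0.13,0,-0.13],"rotation":[0,0,0]},{"claw":0,"delta_pos":[0.18,0,-0.15],"rotation":[0,0,0]},{"claw":0,"delta_pos":[0.22,0,-0.15],"rotation":[0,0,0]},{"claw":0,"delta_pos":[0.22,0,-0.15],"rotation":[0,0,0]}]'; python3 t.py
python3 - <<'E'
from h import *
for n in("scene","top"): cv2.imwrite(f"pics/{n}5.png",manip.camera(n)[:,:,::-1])
E
```

```text
clock: 9.98
eef_pos: [562.3, 14.6, 86.7]
eef_rot: [-3.141, 0.001, 1.227]
wrist_force: [-0.1, -0.1, 0.3]
finger_gap: 0.2
t 9.97 ext [30.5 -0.  86.7] rot [-3.1413e+00  7.0000e-04  1.2275e+00] F [-0.1 -0.1  0.3] Fx_ext 0.1 gap 0.2
delta tool mm [ 0.5  0.  -0.3] yaw turn about tool z -0.0006
rotvec [-0.0003  0.0007 -0.0006]
clock: 10.98
eef_pos: [636.3, 224.5, 235.7]
eef_rot: [-3.141, 0.001, 1.231]
wrist_force: [-0.3, -0.7, 0.8]
finger_gap: 0.4
t 10.97 ext [-192.1   -0.8  235.7] rot [-3.1405e+00  1.1000e-03  1.2305e+00] F [-0.3 -0.7  0.8] Fx_ext 0.7 gap 0.4
rotvec [-0.0011  0.0011  0.0024]
```

View pics/scene5.png

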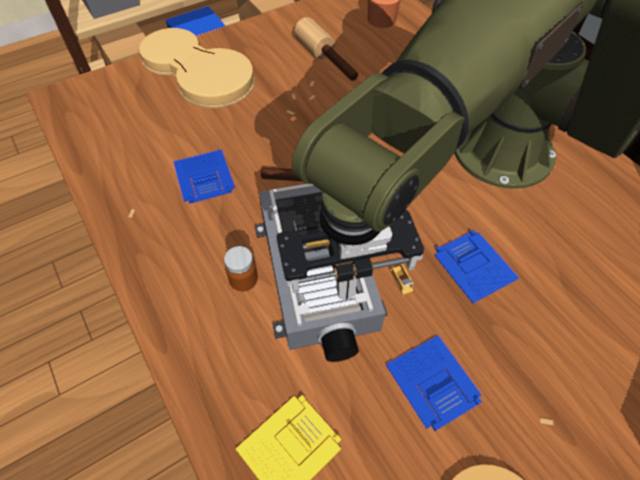

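View pics/top5.png

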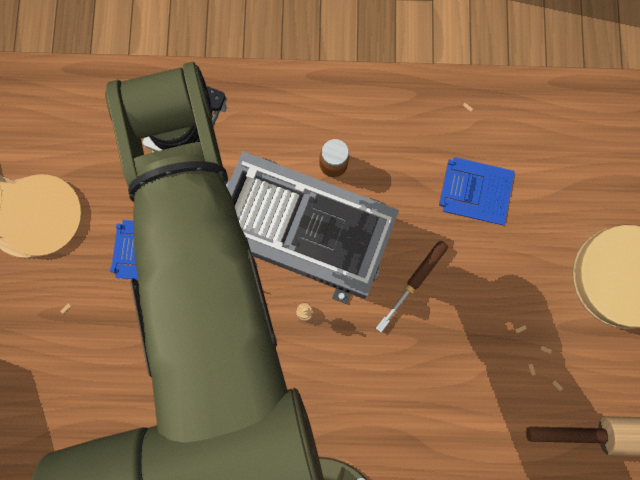

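The top view shows the filter uncovered at (268,207) and the cover beyond it at (340,230). I'll measure the rear edge before handing in.

Run:
```python
from h import *
from t import *
im=cv2.imread("pics/top5.png")
for Y in(-25,0,25):
    xs=np.arange(-60,160,1.); p=proj("top",[np.r_[O+ex*x+ey*Y,84] for x in xs]).astype(np.float32)
    g=cv2.remap(cv2.cvtColor(im,cv2.COLOR_BGR2GRAY),p[None,:,0],p[None,:,1],cv2.INTER_LINEAR)[0]
    print(Y,list(zip(xs[::4].astype(int).tolist(),g[::4].tolist())))
cv2.imwrite("pics/top5c.png",cv2.resize(im[145:310,200:410],None,fx=3.5,fy=3.5,interpolation=cv2.INTER_CUBIC))
```

```text
-25 [(-60, 168), (-56, 213), (-52, 218), (-48, 172), (-44, 153), (-40, 228), (-36, 214), (-32, 171), (-28, 146), (-24, 45), (-20, 67), (-16, 135), (-12, 134), (-8, 131), (-4, 73), (0, 70), (4, 69), (8, 69), (12, 69), (16, 69), (20, 70), (24, 67), (28, 70), (32, 68), (36, 67), (40, 60), (44, 64), (48, 47), (52, 50), (56, 47), (60, 60), (64, 64), (68, 63), (72, 68), (76, 64), (80, 63), (84, 65), (88, 64), (92, 58), (96, 66), (100, 56), (104, 46), (108, 46), (112, 55), (116, 65), (120, 64), (124, 63), (128, 49), (132, 55), (136, 98), (140, 98), (144, 100), (148, 108), (152, 162), (156, 142)]
0 [(-60, 156), (-56, 224), (-52, 210), (-48, 168), (-44, 171), (-40, 233), (-36, 194), (-32, 165), (-28, 151), (-24, 50), (-20, 85), (-16, 137), (-12, 139), (-8, 121), (-4, 59), (0, 56), (4, 54), (8, 53), (12, 89), (16, 54), (20, 74), (24, 56), (28, 59), (32, 70), (36, 50), (40, 48), (44, 47), (48, 44), (52, 48), (56, 48), (60, 49), (64, 53), (68, 49), (72, 59), (76, 50), (80, 45), (84, 46), (88, 53), (92, 51), (96, 47), (100, 48), (104, 45), (108, 47), (112, 48), (116, 48), (120, 54), (124, 53), (128, 47), (132, 55), (136, 97), (140, 97), (144, 97), (148, 103), (152, 161), (156, 137)]
25 [(-60, 167), (-56, 231), (-52, 206), (-48, 168), (-44, 164), (-40, 229), (-36, 198), (-32, 165), (-28, 136), (-24, 48), (-20, 76), (-16, 137), (-12, 137), (-8, 133), (-4, 69), (0, 65), (4, 69), (8, 67), (12, 66), (16, 66), (20, 67), (24, 64), (28, 64), (32, 65), (36, 66), (40, 59), (44, 63), (48, 46), (52, 45), (56, 48), (60, 64), (64, 62), (68, 64), (72, 71), (76, 66), (80, 64), (84, 62), (88, 58), (92, 60), (96, 52), (100, 46), (104, 47), (108, 47), (112, 52), (116, 49), (120, 55), (124, 50), (128, 61), (132, 61), (136, 94), (140, 96), (144, 97), (148, 104), (152, 160), (156, 140)]
```

View pics/top5c.png

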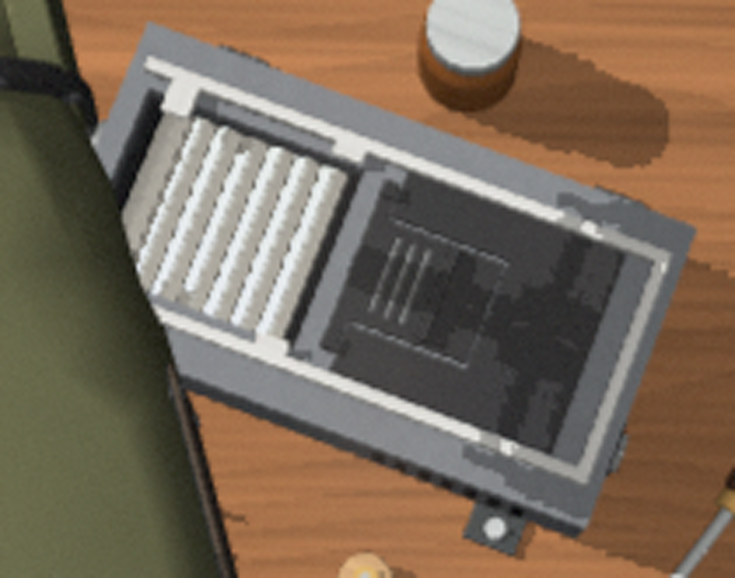

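```bash
python3 -c "
from cell import manip
print(manip.sign_off())"
```

```text
the job is handed in; nothing more can be done
None
```

The filter bay is open, and I handed the job in at about 11 s of the 38 s allowed; no verdict was reported. I pressed the tab with the closed fingertips (about 7 to 10 N), pushed the ridge until the ears were past the clips, then eased up. I pushed the rest of the way on the ridge alone, at about 1 N where I read it, and drew the arm clear.

- **Cover position:** the last top view puts the rear edge at x ≈ -7 and the front edge at x ≈ 134 in the extractor's frame. The origin is then at about 68 mm (50 needed), with the rear edge about 13 mm past the bay's front rim.
- **Cover state:** it lies straight between the rails and looks flat. The tab was flush once past the clips and nothing has pressed it since; I had no direct reading of its angle.
- **Surroundings:** the jar, spool and gouge look unmoved in the top view. The plane is hidden there, but looks in place in the scene view.
- **Calibration:** one scene-view measurement using the stop bar's inner edge disagreed with the others by up to 6 mm. I set it aside, since the rail outlines agreed between views to about 1 mm and the press point overlay matched.

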